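# Park the index plunger of a ring-polishing slide and run the ring up to its depth stop

### The job

Free the slide of the ring-polishing machine for stroking by hand: pull the red T-grip of its index plunger up against the spring and twist it a quarter turn into its rest notch, so that it stays up by itself when you let go. Then slide the ring carriage (there is a black knob to push it by) towards the motor until it is fully home against the brass depth stop. Be gentle: do not wrench the plunger or yank it against its inner stop, do not ram the depth stop, and leave everything else on the bench where it is.

Things in the scene. Friction and masses are not known exactly. Their poses are not given: they have to be found in the camera images.
- machine: Green ring-polishing machine bolted to the bench. Origin on the bench under the slide; the 18 mm base plate spans x -135..115 and y -390..240 mm. z is up; the slide runs along y, the motor (140 mm dia, up to 230 mm high) stands at the -y end with its grey felt cone pointing to +y at z 115 mm. The position and yaw differ from run to run.
- plunger: Sprung index plunger, axis vertical at machine (-85, 0) mm. Origin on the axis at its cross pin, machine z 82.5 mm when seated; x runs along the red T-grip and the cross pin below it. Seated, x is parallel to machine x and its 8 mm nose stands 6 mm deep in a hole of the carriage's flange, locking the carriage. Spring 4.5 N + 300 N/m of lift, drag 30 N per m/s. Pin and stops bear 25 N.
- cross_pin (a point): Centre of the steel cross pin (6 mm dia, 31 mm long, along plunger x). Seated, it lies down in the sleeve's slot, where the grip can turn by only about 5 degrees. To turn it must be lifted clear of the sleeve's rim: 12 to 22 mm from seated, differing from run to run; 2 mm above that a hard inner stop ends the stroke. Neither height is measured. On the rim between slot and notch it is not parked.
- bracket (a point): Top of the grey plunger bracket on the axis (z 64 mm). Above it the steel sleeve, 30 mm dia, is lock-nutted with its rim at z 91.5 to 101.5 mm. Slot 7.6 mm wide along machine x. V rest notch (9 mm wide, 90 deg flanks) along machine y: a quarter turn to either side. Let down within 15 deg of it, the pin slides in and sits 3.5 mm below rim level, 8.5 to 18.5 mm over seated, held from turning.
- grip (a point): Point to grip on the red T-grip, on the plunger's axis 43.5 mm above its origin (machine z 126 mm when seated). The T-grip is 44 mm long (along plunger x), 14 mm wide and 20 mm high, from 14 mm below this point to 6 mm above it. The sleeve below it (30 mm dia) reaches up to machine z 101.5 mm, so fingertips down to z 104 mm are clear.
- carriage: Aluminium ring carriage on two steel ways; axes and origin as machine at the start; it slides along machine -y, towards the motor. Carries the index flange, the ring clamp with a silver ring (top at z 132, x -20..40, y 26..42 mm) and the black knob. About 0.9 kg, drag about 3 N plus 10 N per m/s; stays where it is left. About 1 mm of play when locked.
- handle (a point): Middle of the round black knob on the carriage, on a 12 mm post at carriage (20, 100) mm, z 103 mm. Knob 29 mm diameter, 30 mm high, from z 88 to 118 mm.
- striker (a point): Centre of the carriage's striker face (facing the motor, -y), at carriage (75, 50, 48) mm: this face meets the depth stop.
- stop: Depth stop: dark block 26 x 22 x 38 mm clamped on the base to the +x side of the slide, with a 10 mm brass screw towards the striker. It is clamped 50 to 85 mm of carriage travel away, different from run to run. Bears 25 N, no more.
- stop_tip (a point): Tip of the brass screw of the depth stop (its face towards +y), machine x 75, z 48 mm. Carriage travel left = y of striker minus y of this point, along machine y.
- compound_brown: Brown polishing-compound bar 34 x 70 x 26 mm, loose on the +y end of the machine's base plate. Leave alone. Origin under its centre.
- felt_spare: Spare grey felt cone 26 mm dia, 65 mm tall, standing loose on the +y end of the base plate. Leave alone. Origin under its centre.
- ring_a: Silver ring 24 mm dia lying in the blue tray. Leave alone.
- ring_b: Brass ring 26 mm dia lying in the blue tray. Leave alone.
- compound_green: Green compound bar 34 x 85 x 26 mm in the blue tray. Leave alone.
- felt_wheel: Grey felt wheel 76 mm dia, 22 mm thick, in the blue tray. Leave alone.

How it is judged:
By the outcome, as a careful person would: the job done as asked, in the order asked, and still so for the second after the job is handed in, with the robot touching nothing.
It also fails if it takes over 64 s, if anything falls off the work surface, if the arm or the gripper's body presses on something with over 40 N, if the wrist force passes 120 N, or if a joint passes its speed limit or range.

### The arm

A 7-joint arm with a two-finger parallel gripper is mounted at the origin on the work surface. World frame = base frame: x ahead of the robot, y to its left, z up, the work surface at z = 0. Lengths are in mm, angles in rad, forces in N, time in s.
With the tool pointing down it reaches from about 400 to 850 mm from the base axis. Payload 4.5 kg.
Tool frame: the origin (TCP) lies midway between the tips of the shut fingers; the grasp point (between the pads) lies 19 mm behind it; z points along the fingers, y is the line along which they close (so a half turn about z gives the same grasp; the last joint's range is limited). The gripper opens to 85 mm and grips with 20 to 120 N. Pads are 22 mm wide; open, the fingers measure 114 mm over their backs; the gripper's body (76 mm by 85 mm) begins 54 mm behind the grasp point. The pads swing forward as they close: fully open they stand 13 mm farther back than shut.
Start: joints at [-1.099, 0.689, -0.195, 1.565, 0.157, 0.902, -0.215], TCP at [264.952, 566.087, 231.317] pointing down, gripper open.
Joint ranges: [-3.01, 3.01], [-0.46, 2.08], [-1.47, 1.51], [0.13, 2.56], [-1, 4.14], [0.04, 2.09], [-2.66, 2.66]. Speed limits (rad/s): [2.57, 2.57, 3.14, 3.14, 3.14, 3.14, 3.14].

### API

Orientations are given as [roll, pitch, yaw] about the fixed x, y, z axes, in that order (R = Rz(yaw) Ry(pitch) Rx(roll)).
In Python, from bench import status, cams, ctrl, look_for, masks_of, landmark_of gives the robot as it stands.
- The arm moves only by the tool apply_moves, never from a script. Its argument "steps" is a list of rows, each an object with "delta_pos": the shift along the tool's x, y, z scaled (see below), a list of three; "roll": the turn about the tool's z scaled (see below). In form: [{"delta_pos": [tx, ty, tz], "roll": roll}, ...]. A call has 1 to 8 rows; each row shifts and turns the commanded pose from where the row before left it, along the tool's axes as they then stand; what a row does not reach is not made up. The controller multiplies each number of a shift by 300 mm and each number of a turn by 360 degrees. A row lasts 1/8 s, in which the tool goes at most 62.5 mm and 10.7 degrees, less where a joint would pass 70% of its speed; a pose out of reach is approached as far as the arm can. A call with a number of a shift or a turn outside -1 to 1 is refused whole. A call with a gripper value outside its range is refused whole. "claw" is the opening, from 0 (shut) to 1 (fully open), set as the call begins (left out, the last holds). The fingers move at their own pace and stop on an object; "grip_force" is the grip in N (left out, the last holds). Time passes only in rows, so rows that do not move let the fingers close. It gives the time, the measured TCP pose, the force, the opening and the grip force at its end, in the units of the state.
- status.read_state(): the state, without advancing time (a new reading comes with each control period).
- cams.capture(name): name is "scene" or "top"; returns a dict with "frame" (420x560x3 uint8, red, green, blue), "camera_matrix" (3x3 intrinsics, pixels), "k1" (the pictures are not rectified: a ray, as slopes to the right and down, at radius r is drawn at 1 + k1 r^2 times it, then the intrinsics apply), "R" (3x3) and "t" (3): a world point X has camera coordinates R X + t. Camera axes: x right, y down, z forward; pixel columns grow to the right and rows downward; lengths in mm; the calibration is good to about 2 mm. A picture is of the moment at which its call begins. There is no depth.
- ctrl.close_job(): hands the job in; it is judged then, once.
Trained networks look in the newest picture that a camera, given by its name, has taken for a name from the list of things; names that differ only in an ending like _2 or _b are one class to them, and where a whole thing is asked for, a point or a joint stands for the part that bears it (a point fixed in the world has none). Each returns a list of dicts, best first, with "confidence" (0 to 1); they miss things now and then, are a little off and sometimes report something else, mostly with a low value. They report only what shows in the picture. A call takes as long as a camera call.
- look_for(label, camera): "xy" ([column, row] as shares, 0 to 1, of the picture: columns of its width, rows of its height, amid what is visible of it).
- masks_of(label, camera): "mask" (420x560 bool, what is visible of it) and "xy" ([column, row] as shares, 0 to 1, of the picture: columns of its width, rows of its height, amid what is visible of it).
- landmark_of(label, camera): "xy" ([column, row] as shares, 0 to 1, of the picture: columns of its width, rows of its height: a listed point, or the origin of a listed thing).
The state is a dict: "clock": time; "qpos": joint angles; "joint_velocities": joint speeds; "joint_torque": joint torques, N m; "position": TCP position; "tcp_rot": TCP orientation; "ft_force": force on the tool from outside, world axes, zero at the start; "torque": the same for the moment, N m; "grip_width": opening from 0.0 (shut) to 1.0 (fully open); "gripper_force": force on a finger pad.
Only numpy, scipy, OpenCV 4.12 (cv2) and the standard library are available. Lean on these libraries where they do the work, as an engineer would, in place of code of your own. Each camera call takes 0.05 s, during which the arm holds its last target. There are 200 camera calls.

## Working session

There is one attempt and no reset: what is moved stays moved. The work goes in short steps, Python scripts to look and compute and a tool call to move; the robot and the scene stay as the last step left them, time stands still between calls to the robot, and variables do not carry over. Pictures are saved under pics/ and viewed, at most 10 in all, crops included, and the job is handed in when it is done.

Besides the shell and the picture viewer there is one more tool, called after "Emit:" as a command line: name --argument value ..., lists and objects as JSON in quotes. apply_moves: Moves the arm, as the interface text tells. Shifts and turns lie within -1 to 1; 1 stands for 300 mm of shift or 360 degrees of turn. Its arguments: {"type":"object","properties":{"steps":{"type":"array","items":{"type":"object","properties":{"delta_pos":{"type":"array","items":{"type":"number","minimum":-1,"maximum":1}},"roll":{"type":"number","minimum":-1,"maximum":1}}}},"claw":{"type":"number"},"grip_force":{"type":"number"}},"required":["steps"]}

```bash
mkdir -p pics; cat > h.py <<'E'
import numpy as np, cv2
from bench import status, cams, ctrl, look_for, masks_of, landmark_of
from scipy.optimize import least_squares
def cap(n,save=None):
    c=cams.capture(n)
    if save: cv2.imwrite('pics/'+save,c['frame'][:,:,::-1])
    return c
def proj(c,X):
    p=np.asarray(X)@np.array(c['R']).T+np.array(c['t']); s=p[...,:2]/p[...,2:]
    s=s*(1+c['k1']*(s**2).sum(-1,keepdims=True)); K=np.array(c['camera_matrix'])
    return s*[K[0,0],K[1,1]]+[K[0,2],K[1,2]]
def tri(cs,ps):
    r=least_squares(lambda X:np.concatenate([proj(c,X)-p for c,p in zip(cs,ps)]),[550,0,80])
    return r.x,np.sqrt(np.mean(r.fun**2))
def px(d): return np.array(d['xy'])*[560,420]
E
python3 - <<'E'
from h import *
a=cap('scene','s0.png');b=cap('top','t0.png')
for c in (a,b): print(-np.array(c['R']).T@np.array(c['t']),c['k1'],c['camera_matrix'][0])
for l in ['machine','plunger','cross_pin','bracket','grip','carriage','handle','striker','stop','stop_tip','compound_brown','felt_spare']:
    A=landmark_of(l,'scene')[:2];B=landmark_of(l,'top')[:2]
    print(l,[(px(d).round(1).tolist(),round(d['confidence'],2)) for d in A],[(px(d).round(1).tolist(),round(d['confidence'],2)) for d in B])
    if A and B:
        X,e=tri([a,b],[px(A[0]),px(B[0])]); print('   ',X.round(1),e.round(2))
s=status.read_state();print({k:np.round(v,3) for k,v in s.items()})
E
```

```text
[1038.97768945  457.94583757  671.16115871] -0.08462593475478528 [405.90782317   0.         275.76250149]
[ 462.06238445  231.91196185 1169.87264371] -0.037074838995467395 [478.33024718   0.         273.44871673]
machine [([177.0, 238.2], 0.78)] [([368.7, 170.5], 0.97)]
    [617.7  19.9  -1.5] 0.08
plunger [([199.0, 189.8], 0.79)] [([371.1, 200.8], 0.67), ([169.7, 278.2], 0.32)]
    [535.6  31.3  78.5] 1.3
cross_pin [([195.6, 192.5], 0.76)] [([364.6, 200.4], 0.51)]
    [541.6  37.   77. ] 1.78
bracket [([197.5, 195.2], 0.78), ([163.2, 255.5], 0.28)] [([367.5, 202.2], 0.69)]
    [536.3  31.6  62.6] 0.46
grip [([197.3, 173.3], 0.66)] [([372.7, 200.8], 0.51)]
    [533.5  34.8 124.6] 0.73
carriage [([175.2, 237.5], 0.66)] [([368.0, 167.0], 0.72), ([357.4, 135.3], 0.59)]
    [625.   23.4  10.3] 0.08
handle [([194.4, 230.6], 0.58)] []
striker [([159.3, 256.2], 0.9), ([410.2, 286.6], 0.63)] [([355.9, 131.6], 0.88), ([293.0, 123.7], 0.64)]
    [704.6  56.7  55.7] 1.54
stop [] []
stop_tip [([137.4, 241.6], 0.61), ([196.2, 188.7], 0.39)] [([383.1, 139.8], 0.73)]
    [689.3 -10.2  47.2] 1.91
compound_brown [([266.8, 255.5], 0.9), ([175.6, 236.5], 0.46)] [([283.2, 178.9], 0.95), ([369.7, 201.5], 0.65)]
    [590.3 227.1  23. ] 0.64
felt_spare [([195.4, 232.1], 0.72), ([226.3, 305.8], 0.59)] [([293.4, 125.1], 0.6)]
    [702.5 179.8 183.7] 10.88
{'clock': np.float64(1.3), 'qpos': array([-1.099,  0.689, -0.195,  1.565,  0.157,  0.903, -0.215]), 'joint_velocities': array([-0.   ,  0.   , -0.001, -0.002,  0.   , -0.002,  0.001]), 'joint_torque': array([-0.0000e+00, -5.3955e+01, -1.2670e+00, -1.5887e+01,  1.0000e-02,
        2.0000e-03,  0.0000e+00]), 'position': array([264.958, 566.078, 231.322]), 'tcp_rot': array([ 3.142, -0.   ,  2.704]), 'ft_force': array([ 0.418, -0.06 ,  0.259]), 'torque': array([ 0.016,  0.035, -0.039]), 'gripper_force': np.float64(0.0), 'grip_width': np.float64(1.003)}
```

View pics/s0.png

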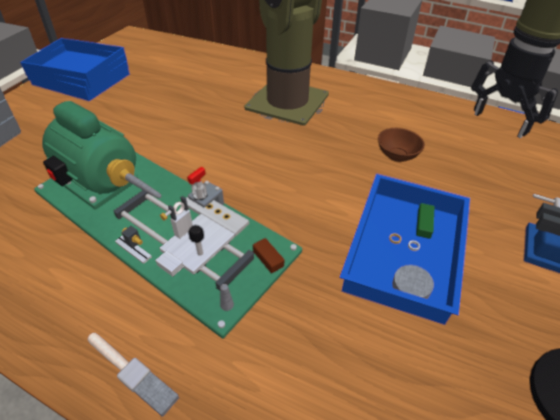

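View pics/t0.png

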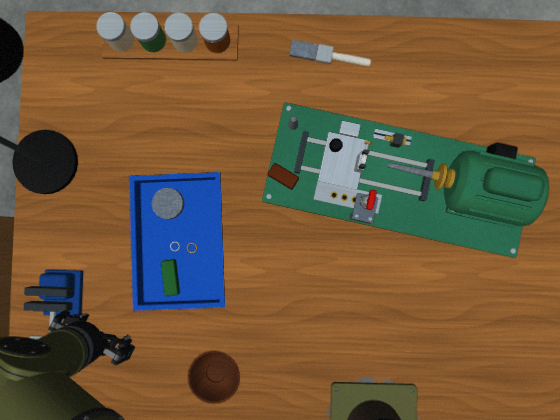

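```bash
python3 - <<'E'
from h import *
a=cap('scene');b=cap('top')
def red(c,box):
    h=cv2.cvtColor(c['frame'],cv2.COLOR_RGB2HSV);x0,y0,x1,y1=box
    m=((h[...,0]<6)|(h[...,0]>174))&(h[...,1]>170)&(h[...,2]>110)
    z=np.zeros_like(m);z[y0:y1,x0:x1]=m[y0:y1,x0:x1];return z
def blk(c,box):
    x0,y0,x1,y1=box;m=c['frame'].max(2)<55
    z=np.zeros_like(m);z[y0:y1,x0:x1]=m[y0:y1,x0:x1];return z
def cen(m):
    y,x=np.nonzero(m);return np.array([x.mean(),y.mean()]),len(x)
ra,rb=cen(red(a,(180,160,215,190))),cen(red(b,(355,185,390,215)))
ka,kb=cen(blk(a,(185,222,207,246))),cen(blk(b,(325,134,347,156)))
print(ra,rb,tri([a,b],[ra[0],rb[0]]));print(ka,kb,tri([a,b],[ka[0],kb[0]]))
M={'machine':(0,0,0),'bracket':(-85,0,64),'grip':(-85,0,126),'plunger':(-85,0,82.5),'cross_pin':(-85,0,82.5),'carriage':(0,0,0),'striker':(75,50,48),'handle':(20,100,103)}
obs=[(a,(-85,0,123),ra[0]),(b,(-85,0,128),rb[0]),(a,(20,100,103),ka[0]),(b,(20,100,110),kb[0])];nm=['red','red','knob','knob']
for l,P in M.items():
  for c,n in((a,'scene'),(b,'top')):
    L=landmark_of(l,n)
    if L and L[0]['confidence']>.5: obs.append((c,P,px(L[0])));nm.append(l+n)
def W(p,P): 
    c,s=np.cos(p[2]),np.sin(p[2]);return np.array([p[0]+c*P[0]-s*P[1],p[1]+s*P[0]+c*P[1],P[2]])
f=lambda p:np.concatenate([proj(c,W(p,P))-q for c,P,q in obs])
r=least_squares(f,[618,20,-.14],loss='soft_l1',x_scale=[10,10,.1])
print(r.x,np.degrees(r.x[2]))
for n,e in zip(nm,f(r.x).reshape(-1,2)):print(n,e.round(1))
for P in [(-85,0,126),(20,100,103),(75,50,48)]:print(W(r.x,P).round(1))
# base corner check
for P in [(115,240,18),(-135,240,18),(115,-390,18),(-135,-390,18)]:print(proj(a,W(r.x,P)).round(),proj(b,W(r.x,P)).round())
for c,n in((a,'scene'),(b,'top')):
  print(n,[(px(d).round(1),round(d['confidence'],2)) for d in landmark_of('stop_tip',n)],[proj(c,W(r.x,(75,50-t,48))).round(1) for t in(50,85)])
E
```

```text
(array([196.19186047, 175.11627907]), 172) (array([370.8699187 , 199.45528455]), 123) (array([537.55439502,  36.74080273, 123.27013185]), np.float64(0.08061235612592882))
(array([195.67647059, 233.64705882]), 170) (array([335.328125 , 144.8515625]), 128) (array([659.85904438, 114.29267231, 105.02462997]), np.float64(0.06313988349216385))
[ 6.18407647e+02  2.06299995e+01 -1.99127652e-01] -11.40917406959037
red [ 0.9 -0.5]
red [-0.  1.]
knob [1. 0.]
knob [0.1 0.5]
machinescene [1.3 0.4]
machinetop [0.2 0.9]
bracketscene [ 1.8 -0.5]
brackettop [ 0.2 -4. ]
gripscene [-214.9 -116. ]
plungerscene [-0.3  1.3]
plungertop [-0.3 -0.7]
cross_pinscene [2.3 0.1]
cross_pintop [ 1.2 31.3]
carriagescene [-1.1  0.8]
carriagetop [ 0.7 -0.1]
strikerscene [0.1 0.4]
strikertop [-0.8 -1.9]
handlescene [-1.2  3.6]
handletop [1.3 0.1]
[535.1  37.4 126. ]
[657.8 114.7 103. ]
[701.8  54.8  48. ]
[222. 335.] [283. 102.]
[304. 247.] [261. 202.]
[ 33. 187.] [536. 159.]
[115. 138.] [516. 260.]
scene [(array([137.4, 242.5]), 0.67)] [array([145.3, 245.2]), array([134.1, 237. ])]
top [(array([384. , 138.3]), 0.63)] [array([378.8, 136.8]), array([393.3, 140.1])]
```

Emit:
apply_moves --steps '[{"delta_pos":[0,0,0],"roll":-0.019},{"delta_pos":[0,0,0],"roll":-0.019},{"delta_pos":[-0.103,-0.129,0],"roll":0},{"delta_pos":[-0.103,-0.129,0],"roll":0},{"delta_pos":[-0.103,-0.129,0],"roll":0},{"delta_pos":[-0.103,-0.129,0],"roll":0},{"delta_pos":[-0.103,-0.129,0],"roll":0},{"delta_pos":[-0.103,-0.129,0],"roll":0}]' --claw 0.6 --grip_force 25

```text
clock: 3.3
position: [401.6, 300.5, 231.5]
tcp_rot: [3.141, 0.001, 2.943]
ft_force: [1.7, 0.0, -0.0]
grip_width: 0.602
gripper_force: 0.0
```

Emit:
apply_moves --steps '[{"delta_pos":[-0.103,-0.129,0],"roll":0},{"delta_pos":[-0.103,-0.129,0],"roll":0},{"delta_pos":[-0.103,-0.129,0],"roll":0},{"delta_pos":[-0.103,-0.129,0],"roll":0},{"delta_pos":[-0.103,-0.129,0],"roll":0},{"delta_pos":[-0.103,-0.129,0],"roll":0},{"delta_pos":[0,0,0],"roll":0}]'

```text
clock: 4.18
position: [538.3, 32.1, 231.0]
tcp_rot: [-3.139, 0.002, 2.934]
ft_force: [-0.3, 1.1, 0.3]
grip_width: 0.598
gripper_force: 0.0
```

```bash
python3 - <<'E'
from h import *
a=cap('scene','s1.png');b=cap('top','t1.png')
s=status.read_state();print({k:np.round(v,3) for k,v in s.items()})
E
```

```text
{'clock': np.float64(4.275), 'qpos': array([ 0.052,  0.586, -0.335,  1.825,  0.262,  0.774,  0.951]), 'joint_velocities': array([-0.034, -0.008, -0.027,  0.013, -0.002, -0.001,  0.   ]), 'joint_torque': array([ 1.7610e+00, -4.6112e+01, -1.6240e+00, -1.4058e+01,  1.4600e-01,
        3.0000e-02,  1.5000e-02]), 'position': array([536.627,  37.37 , 231.233]), 'tcp_rot': array([ 3.141, -0.   ,  2.941]), 'ft_force': array([-0.155,  1.185, -0.505]), 'torque': array([ 0.035,  0.067, -0.037]), 'gripper_force': np.float64(0.0), 'grip_width': np.float64(0.6)}
```

Emit:
apply_moves --steps '[{"delta_pos":[0,0,0.08],"roll":0},{"delta_pos":[0,0,0.08],"roll":0},{"delta_pos":[0,0,0.08],"roll":0},{"delta_pos":[0,0,0.08],"roll":0},{"delta_pos":[0,0,0.06],"roll":0},{"delta_pos":[0,0,0.033],"roll":0},{"delta_pos":[0,0,0],"roll":0},{"delta_pos":[0,0,0],"roll":0}]'

```text
clock: 5.28
position: [537.0, 38.1, 108.1]
tcp_rot: [3.141, 0.001, 2.943]
ft_force: [0.1, 0.4, 0.1]
grip_width: 0.598
gripper_force: 0.0
```

```bash
python3 - <<'E'
from h import *
a=cap('scene');b=cap('top')
A=cv2.resize(a['frame'][140:220,150:250],(400,320));B=cv2.resize(b['frame'][160:240,320:420],(400,320))
cv2.imwrite('pics/c1.png',np.hstack([A,B])[:,:,::-1])
print(status.read_state()['position'])
E
```

```text
[537.14504291  37.75422695 108.12589006]
```

View pics/c1.png

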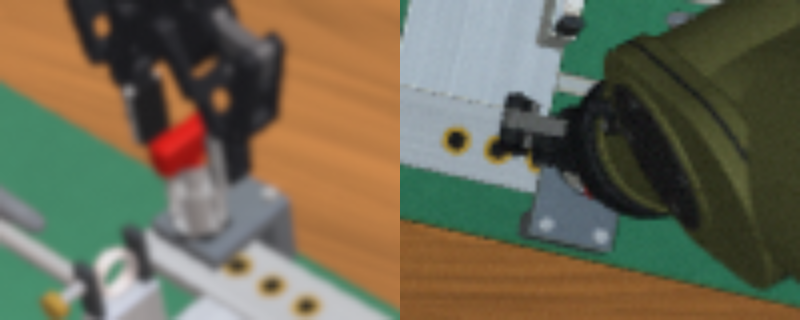

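The red T-grip (left crop, about (178,145)) stands between the two open fingers and is well centred. I'll close on it now.

Emit:
apply_moves --steps '[{"delta_pos":[0,0,0],"roll":0},{"delta_pos":[0,0,0],"roll":0},{"delta_pos":[0,0,0],"roll":0},{"delta_pos":[0,0,0],"roll":0}]' --claw 0 --grip_force 30

```text
clock: 5.88
position: [536.5, 36.1, 107.8]
tcp_rot: [-3.14, 0.0, 2.941]
ft_force: [-1.4, -2.5, 5.0]
grip_width: 0.155
gripper_force: 32.1
```

Emit:
apply_moves --steps '[{"delta_pos":[0,-0.005,-0.009],"roll":0},{"delta_pos":[0,0,-0.009],"roll":0},{"delta_pos":[0,0,-0.009],"roll":0},{"delta_pos":[0,0,-0.009],"roll":0},{"delta_pos":[0,0,0],"roll":0},{"delta_pos":[0,0,0],"roll":0}]'

```text
clock: 6.62
position: [536.4, 36.0, 118.2]
tcp_rot: [3.142, 0.0, 2.943]
ft_force: [2.4, -1.6, -8.0]
grip_width: 0.157
gripper_force: 30.3
```

Emit:
apply_moves --steps '[{"delta_pos":[0,0,-0.004],"roll":0},{"delta_pos":[0,0,-0.004],"roll":0},{"delta_pos":[0,0,0],"roll":0},{"delta_pos":[0,0,0],"roll":0}]'

```text
clock: 7.12
position: [536.3, 36.0, 120.6]
tcp_rot: [-3.142, 0.0, 2.943]
ft_force: [2.3, -1.6, -10.2]
grip_width: 0.157
gripper_force: 30.2
```

Emit:
apply_moves --steps '[{"delta_pos":[0,0,-0.004],"roll":0},{"delta_pos":[0,0,0],"roll":0},{"delta_pos":[0,0,0],"roll":0},{"delta_pos":[0,0,0],"roll":0}]'

```text
clock: 7.62
position: [536.3, 36.1, 121.8]
tcp_rot: [3.142, 0.0, 2.943]
ft_force: [2.5, -2.2, -9.0]
grip_width: 0.157
gripper_force: 30.2
```

Emit:
apply_moves --steps '[{"delta_pos":[0,0,-0.004],"roll":0},{"delta_pos":[0,0,0],"roll":0},{"delta_pos":[0,0,0],"roll":0},{"delta_pos":[0,0,0],"roll":0}]'

```text
clock: 8.12
position: [536.3, 36.0, 123.0]
tcp_rot: [-3.142, -0.0, 2.943]
ft_force: [2.7, -2.3, -8.8]
grip_width: 0.153
gripper_force: 30.1
```

Emit:
apply_moves --steps '[{"delta_pos":[0,0,-0.004],"roll":0},{"delta_pos":[0,0,0],"roll":0},{"delta_pos":[0,0,0],"roll":0},{"delta_pos":[0,0,0],"roll":0}]'

```text
clock: 8.62
position: [536.2, 35.9, 123.5]
tcp_rot: [-3.141, -0.001, 2.943]
ft_force: [4.7, -2.5, -19.6]
grip_width: 0.157
gripper_force: 30.1
```

Emit:
apply_moves --steps '[{"delta_pos":[0,0,0.005],"roll":0},{"delta_pos":[0,0,0],"roll":0},{"delta_pos":[0,0,0],"roll":0.015},{"delta_pos":[0,0,0],"roll":0.015},{"delta_pos":[0,0,0],"roll":0},{"delta_pos":[0,0,0],"roll":0}]'

```text
clock: 9.38
position: [536.3, 36.0, 122.9]
tcp_rot: [-3.141, 0.0, 2.756]
ft_force: [2.4, -3.0, -9.4]
grip_width: 0.155
gripper_force: 31.4
```

```bash
python3 - <<'E'
from h import *
s=status.read_state();print({k:np.round(v,3) for k,v in s.items()})
E
```

```text
{'clock': np.float64(9.375), 'qpos': array([-0.029,  0.742, -0.205,  1.926,  0.29 ,  0.502,  0.748]), 'joint_velocities': array([ 0.002,  0.002, -0.003, -0.   , -0.001, -0.001, -0.005]), 'joint_torque': array([-1.6630e+00, -5.4309e+01, -3.1480e+00, -9.5220e+00, -5.7000e-01,
        4.4500e-01,  2.0000e-03]), 'position': array([536.298,  35.954, 122.886]), 'tcp_rot': array([-3.141,  0.   ,  2.756]), 'ft_force': array([ 2.382, -2.984, -9.353]), 'torque': array([-0.575, -0.597,  0.02 ]), 'gripper_force': np.float64(31.397), 'grip_width': np.float64(0.155)}
```

Emit:
apply_moves --steps '[{"delta_pos":[0,0,0],"roll":0.022},{"delta_pos":[0,0,0],"roll":0.022},{"delta_pos":[0,0,0],"roll":0.022},{"delta_pos":[0,0,0],"roll":0.022},{"delta_pos":[0,0,0],"roll":0.022},{"delta_pos":[0,0,0],"roll":0.022},{"delta_pos":[0,0,0],"roll":0.022},{"delta_pos":[0,0,0],"roll":0.022}]'

```text
clock: 10.38
position: [536.3, 35.9, 122.7]
tcp_rot: [3.141, -0.0, 1.645]
ft_force: [2.0, -4.4, -10.2]
grip_width: 0.16
gripper_force: 31.4
```

Emit:
apply_moves --steps '[{"delta_pos":[0,0,0],"roll":0.022},{"delta_pos":[0,0,0],"roll":0.022},{"delta_pos":[0,0,0],"roll":0},{"delta_pos":[0,0,0],"roll":0}]'

```text
clock: 10.88
position: [536.3, 35.9, 122.6]
tcp_rot: [3.141, -0.0, 1.373]
ft_force: [2.3, -5.0, -10.2]
grip_width: 0.159
gripper_force: 31.4
```

Emit:
apply_moves --steps '[{"delta_pos":[0,0,0.004],"roll":0},{"delta_pos":[0,0,0.004],"roll":0},{"delta_pos":[0,0,0.004],"roll":0},{"delta_pos":[0,0,0.003],"roll":0},{"delta_pos":[0,0,0],"roll":0},{"delta_pos":[0,0,0],"roll":0},{"delta_pos":[0,0,0],"roll":0}]'

```text
clock: 11.75
position: [536.3, 35.9, 118.2]
tcp_rot: [3.141, -0.0, 1.372]
ft_force: [2.1, -4.1, -8.2]
grip_width: 0.153
gripper_force: 31.6
```

Emit:
apply_moves --steps '[{"delta_pos":[0,0,0.003],"roll":0},{"delta_pos":[0,0,0.003],"roll":0},{"delta_pos":[0,0,0],"roll":0},{"delta_pos":[0,0,0],"roll":0},{"delta_pos":[0,0,0],"roll":0}]'

```text
clock: 12.38
position: [536.4, 35.9, 117.6]
tcp_rot: [3.141, -0.001, 1.372]
ft_force: [-1.1, -4.6, 5.5]
grip_width: 0.161
gripper_force: 33.6
```

Emit:
apply_moves --steps '[{"delta_pos":[0,0,-0.002],"roll":0},{"delta_pos":[0,0,0],"roll":0},{"delta_pos":[0,0,0],"roll":0},{"delta_pos":[0,0,0],"roll":0},{"delta_pos":[0,0,-0.03],"roll":0},{"delta_pos":[0,0,-0.08],"roll":0},{"delta_pos":[0,0,-0.1],"roll":0},{"delta_pos":[0,0,-0.1],"roll":0}]' --claw 0.5

```text
clock: 13.38
position: [536.3, 36.1, 211.4]
tcp_rot: [3.141, -0.0, 1.372]
ft_force: [1.0, 0.2, 1.0]
grip_width: 0.497
gripper_force: 0.0
```

Emit:
apply_moves --steps '[{"delta_pos":[0.099,0.07,0],"roll":0},{"delta_pos":[0.099,0.07,0],"roll":0},{"delta_pos":[0.099,0.07,0],"roll":0},{"delta_pos":[0.099,0.07,0],"roll":0},{"delta_pos":[0.099,0.07,0],"roll":0},{"delta_pos":[0,0,0],"roll":0}]' --claw 0

```text
clock: 14.12
position: [669.6, 164.2, 209.9]
tcp_rot: [3.141, -0.002, 1.376]
ft_force: [-0.2, -0.1, 0.1]
grip_width: -0.001
gripper_force: 0.0
```

```bash
python3 - <<'E'
from h import *
a=cap('scene');b=cap('top')
A=cv2.resize(a['frame'][140:280,130:270],(400,400));B=cv2.resize(b['frame'][100:240,270:410],(400,400))
cv2.imwrite('pics/c2.png',np.hstack([A,B])[:,:,::-1])
print(status.read_state()['position'])
h=cv2.cvtColor(a['frame'],cv2.COLOR_RGB2HSV)
m=((h[...,0]<6)|(h[...,0]>174))&(h[...,1]>170)&(h[...,2]>110)
y,x=np.nonzero(m[155:190,180:215]);print(x.mean()+180,y.mean()+155,[proj(a,[536.5,36.5,z]).round(1) for z in(123,135)])
E
```

```text
[668.06056686 160.38619018 209.98004347]
nan nan [array([196.3, 174.9]), array([195.5, 170.4])]<stdin>:8: RuntimeWarning: Mean of empty slice.
  ret = ret.dtype.type(ret / rcount)
```

View pics/c2.png

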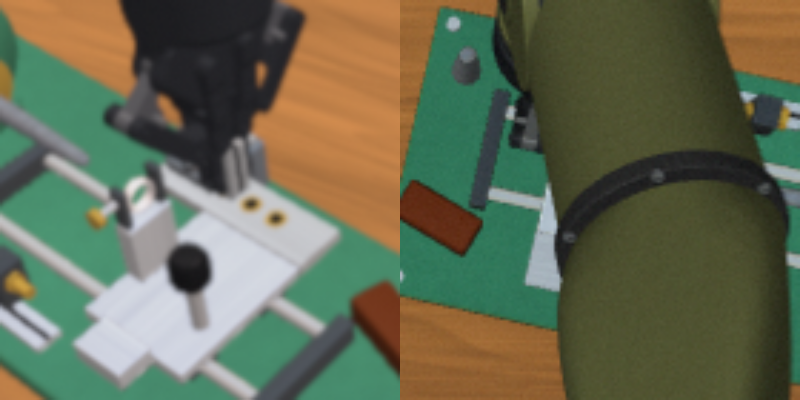

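The shut gripper hides the grip in both views. The knob (left crop, about (190,270)) is clear and nothing stands below the fingers, so I'll go down behind it.

Emit:
apply_moves --steps '[{"delta_pos":[0,0,0.09],"roll":0},{"delta_pos":[0,0,0.09],"roll":0},{"delta_pos":[0,0,0.09],"roll":0},{"delta_pos":[0,0,0.07],"roll":0},{"delta_pos":[0,0,0.033],"roll":0},{"delta_pos":[0,0,0],"roll":0},{"delta_pos":[0,0,0],"roll":0}]'

```text
clock: 15.1
position: [669.3, 160.7, 99.3]
tcp_rot: [3.14, -0.001, 1.371]
ft_force: [0.4, -0.9, -1.1]
grip_width: 0.0
gripper_force: 0.0
```

```bash
python3 - <<'E'
from h import *
a=cap('scene');b=cap('top')
A=cv2.resize(a['frame'][140:280,130:270],(560,560));cv2.imwrite('pics/c3.png',A[:,:,::-1])
print(status.read_state()['position'])
E
```

```text
[669.28914909 160.88985606  99.21087312]
```

View pics/c3.png

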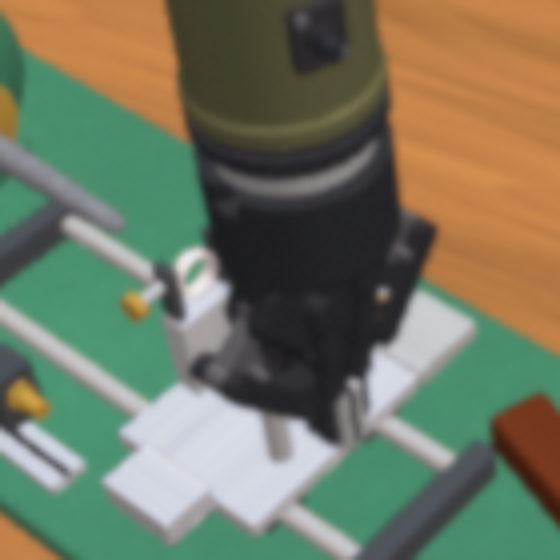

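Emit:
apply_moves --steps '[{"delta_pos":[-0.02,0,0],"roll":0},{"delta_pos":[-0.02,0,0],"roll":0},{"delta_pos":[-0.015,0,0],"roll":0},{"delta_pos":[-0.015,0,0],"roll":0},{"delta_pos":[-0.015,0,0],"roll":0},{"delta_pos":[-0.015,0,0],"roll":0},{"delta_pos":[0,0,0],"roll":0},{"delta_pos":[0,0,0],"roll":0}]'

```text
clock: 16.2
position: [662.7, 131.6, 98.1]
tcp_rot: [3.142, -0.0, 1.372]
ft_force: [1.3, 2.4, 0.1]
grip_width: -0.001
gripper_force: 1.1
```

```bash
python3 - <<'E'
from h import *
a=cap('scene');b=cap('top')
print(status.read_state()['position'],status.read_state()['ft_force'])
A=cv2.resize(a['frame'][140:280,130:270],(400,400));B=cv2.resize(b['frame'][100:240,300:440],(400,400))
cv2.imwrite('pics/c4.png',np.hstack([A,B])[:,:,::-1])
for l in('striker','stop_tip'):print(l,[[ (px(d).round(1),round(d['confidence'],2)) for d in landmark_of(l,n)] for n in('scene','top')])
E
```

```text
[662.72780938 131.60885132  98.11046971] [0.64052979 2.72970376 0.0139982 ]
striker [[(array([159.8, 255.1]), 0.72), (array([192.7, 229.6]), 0.71)], []]
stop_tip [[(array([137.1, 244.5]), 0.76)], [(array([385.9, 140.1]), 0.59)]]
```

View pics/c4.png

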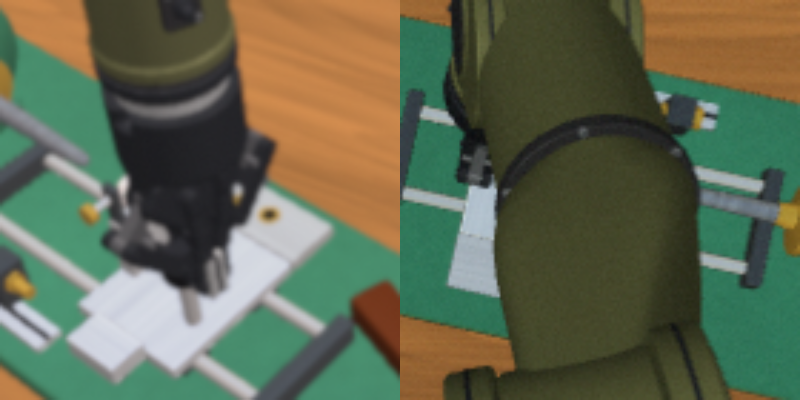

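Emit:
apply_moves --steps '[{"delta_pos":[-0.015,0,0],"roll":0},{"delta_pos":[-0.015,0,0],"roll":0},{"delta_pos":[-0.02,0,0],"roll":0},{"delta_pos":[-0.02,0,0],"roll":0},{"delta_pos":[-0.015,0,0],"roll":0},{"delta_pos":[-0.015,0,0],"roll":0},{"delta_pos":[0,0,0],"roll":0},{"delta_pos":[0,0,0],"roll":0}]'

```text
clock: 17.5
position: [656.3, 100.8, 98.0]
tcp_rot: [-3.141, 0.002, 1.371]
ft_force: [-0.3, -0.1, 0.3]
grip_width: -0.004
gripper_force: 0.0
```

```bash
python3 - <<'E'
from h import *
a=cap('scene')
s=status.read_state();print(s['position'],s['ft_force'])
A=cv2.resize(a['frame'][140:280,110:250],(560,560));cv2.imwrite('pics/c5.png',A[:,:,::-1])
for l in('striker','stop_tip'):print(l,[ (px(d).round(1),round(d['confidence'],2)) for d in landmark_of(l,'scene')])
E
```

```text
[656.23987138 100.94892396  97.95207858] [ 0.40671866 -0.53172448  0.2344082 ]
striker [(array([146.3, 243.8]), 0.62)]
stop_tip [(array([136.6, 241.8]), 0.76)]
```

View pics/c5.png

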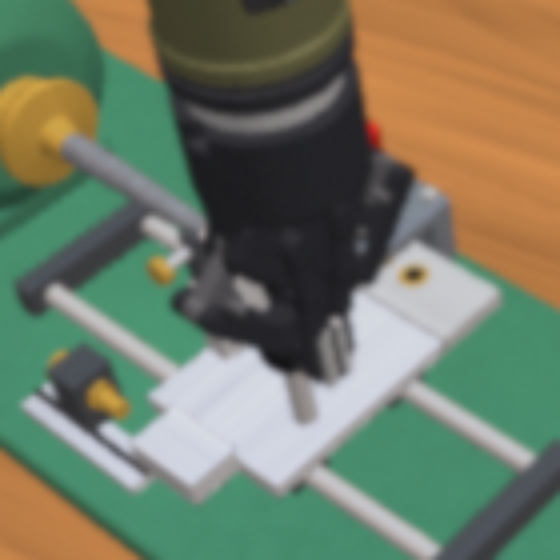

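The carriage is sliding freely. Its striker (about (140,440)) is still short of the brass tip (125,408), and the red grip shows behind the gripper.

Emit:
apply_moves --steps '[{"delta_pos":[-0.008,0,0],"roll":0},{"delta_pos":[-0.008,0,0],"roll":0},{"delta_pos":[-0.008,0,0],"roll":0},{"delta_pos":[-0.008,0,0],"roll":0},{"delta_pos":[-0.008,0,0],"roll":0},{"delta_pos":[-0.005,0,0],"roll":0},{"delta_pos":[0,0,0],"roll":0}]'

```text
clock: 18.52
position: [653.8, 88.3, 98.0]
tcp_rot: [-3.141, 0.001, 1.371]
ft_force: [-0.0, 2.7, -0.6]
grip_width: -0.002
gripper_force: 1.1
```

Emit:
apply_moves --steps '[{"delta_pos":[-0.005,0,0],"roll":0},{"delta_pos":[-0.005,0,0],"roll":0},{"delta_pos":[-0.005,0,0],"roll":0},{"delta_pos":[0,0,0],"roll":0}]'

```text
clock: 19.02
position: [652.9, 84.1, 98.0]
tcp_rot: [-3.141, 0.0, 1.372]
ft_force: [-1.3, 2.0, -1.9]
grip_width: -0.0
gripper_force: 1.2
```

Emit:
apply_moves --steps '[{"delta_pos":[-0.005,0,0],"roll":0},{"delta_pos":[-0.005,0,0],"roll":0},{"delta_pos":[-0.003,0,0],"roll":0},{"delta_pos":[0,0,0],"roll":0}]'

```text
clock: 19.52
position: [652.2, 80.3, 98.0]
tcp_rot: [-3.141, 0.0, 1.372]
ft_force: [-0.4, 2.7, -1.2]
grip_width: -0.005
gripper_force: 1.3
```

Emit:
apply_moves --steps '[{"delta_pos":[-0.004,0,0],"roll":0},{"delta_pos":[-0.004,0,0],"roll":0},{"delta_pos":[0,0,0],"roll":0}]'

```text
clock: 19.9
position: [651.8, 78.0, 98.0]
tcp_rot: [-3.141, 0.0, 1.372]
ft_force: [-1.1, 3.2, -1.9]
grip_width: 0.002
gripper_force: 1.3
```

Emit:
apply_moves --steps '[{"delta_pos":[-0.004,0,0],"roll":0},{"delta_pos":[-0.004,0,0],"roll":0},{"delta_pos":[0,0,0],"roll":0}]'

```text
clock: 20.27
position: [651.5, 76.2, 98.1]
tcp_rot: [-3.142, -0.0, 1.372]
ft_force: [-1.3, 3.8, -1.6]
grip_width: 0.0
gripper_force: 1.9
```

```bash
python3 - <<'E'
from h import *
a=cap('scene');b=cap('top')
s=status.read_state();print(s['position'],s['ft_force'])
A=cv2.resize(a['frame'][210:280,110:180],(560,560));cv2.imwrite('pics/c6.png',A[:,:,::-1])
for l in('striker','stop_tip'):print(l,[[ (px(d).round(1),round(d['confidence'],2)) for d in landmark_of(l,n)] for n in('scene','top')])
E
```

```text
[651.45335725  76.19838897  98.07195076] [-1.00851512  5.13602257 -1.10463013]
striker [[(array([139.3, 239.4]), 0.82)], []]
stop_tip [[(array([137.5, 239.4]), 0.71)], []]
```

View pics/c6.png

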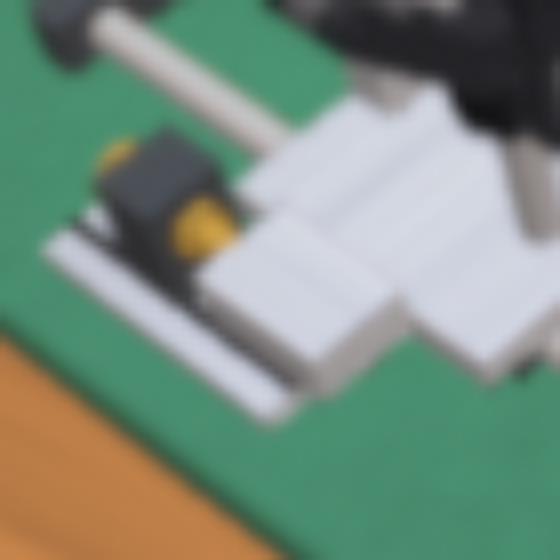

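Emit:
apply_moves --steps '[{"delta_pos":[-0.004,0,0],"roll":0},{"delta_pos":[0,0,0],"roll":0},{"delta_pos":[0,0,0],"roll":0}]'

```text
clock: 20.95
position: [651.4, 76.1, 98.1]
tcp_rot: [3.142, -0.002, 1.373]
ft_force: [0.2, 5.7, -3.1]
grip_width: -0.004
gripper_force: 2.9
```

Emit:
apply_moves --steps '[{"delta_pos":[-0.005,0,0],"roll":0},{"delta_pos":[0,0,0],"roll":0},{"delta_pos":[0,0,0],"roll":0}]'

```text
clock: 21.32
position: [651.4, 76.0, 98.1]
tcp_rot: [3.141, -0.004, 1.373]
ft_force: [0.4, 7.5, -2.2]
grip_width: -0.003
gripper_force: 3.9
```

Now it is home against the stop: no further movement while the force climbs gently. Next I'll back off and rise, then move clear to check.

Emit:
apply_moves --steps '[{"delta_pos":[0.02,0,0],"roll":0},{"delta_pos":[0.04,0,0],"roll":0},{"delta_pos":[0.04,0,0],"roll":0},{"delta_pos":[0,0,-0.08],"roll":0},{"delta_pos":[0,0,-0.12],"roll":0},{"delta_pos":[0,0,-0.15],"roll":0},{"delta_pos":[0.1,0,-0.1],"roll":0},{"delta_pos":[0.15,0,0],"roll":0}]'

```text
clock: 22.32
position: [674.4, 175.1, 237.3]
tcp_rot: [3.134, -0.001, 1.368]
ft_force: [0.7, 0.8, -0.2]
grip_width: -0.001
gripper_force: 0.0
```

Emit:
apply_moves --steps '[{"delta_pos":[0.15,-0.1,0],"roll":0},{"delta_pos":[0.15,-0.1,0],"roll":0},{"delta_pos":[0.15,-0.1,0],"roll":0},{"delta_pos":[0.15,-0.1,0],"roll":0},{"delta_pos":[0.1,-0.1,0],"roll":0},{"delta_pos":[0,0,0],"roll":0}]'

```text
clock: 23.08
position: [562.3, 417.7, 232.7]
tcp_rot: [-3.139, -0.003, 1.38]
ft_force: [-0.6, -0.2, -1.3]
grip_width: 0.0
gripper_force: 0.0
```

```bash
python3 - <<'E'
from h import *
a=cap('scene');b=cap('top')
A=cv2.resize(a['frame'][150:270,110:230],(400,400));B=cv2.resize(b['frame'][100:220,310:430],(400,400))
cv2.imwrite('pics/c7.png',np.hstack([A,B])[:,:,::-1])
s=status.read_state();print(s['position'],s['ft_force'],s['clock'])
E
```

```text
[566.3378917  411.54355884 233.1434443 ] [ 0.66382242 -1.29438968 -0.23279165] 23.175
```

View pics/c7.png

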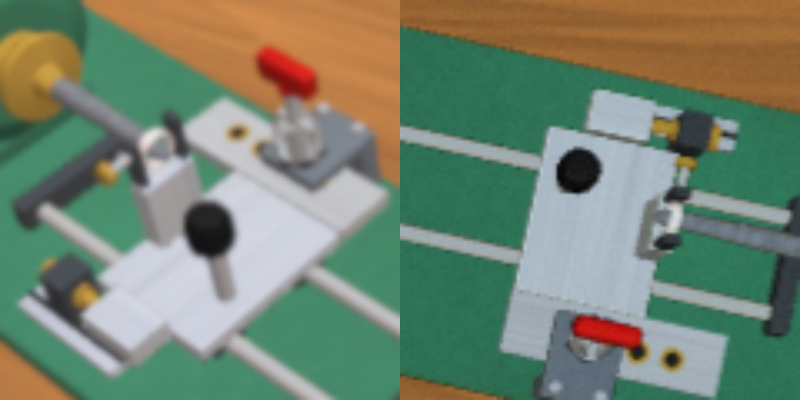

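The red grip is up and turned along the slide (left crop (287,72)), and the striker touches the brass tip (90,300). Everything is in place, so I'll hand in.

```bash
python3 -c "
from bench import ctrl
print(ctrl.close_job())"
```

```text
the job is handed in; nothing more can be done
None
```

The job is handed in: the plunger is parked up in its rest notch, and the carriage is home against the brass depth stop (pushed there with about 7.5 N, and no more movement when pressed harder).

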